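# Stack two parts cartons on the sloping rest

## Robot

A 6-joint arm with a two-finger parallel gripper is mounted at the origin on the work surface. World frame = base frame: x ahead of the robot, y to its left, z up, the work surface at z = 0. Lengths are in m, angles in degrees, forces in N, time in s.
With the tool pointing down it reaches from about 0.35 to 0.875 m from the base axis. Payload 4.2 kg.
Tool frame: the origin (TCP) lies between the finger pads; the fingertips stand 8 mm ahead of it and the grasp point (between the pads) lies 11 mm behind it; z points along the fingers, y is the line along which they close (so a half turn about z gives the same grasp; the last joint's range is limited). The gripper opens to 87 mm and grips with 3 to 60 N. Pads are 19 mm wide; open, the fingers measure 117 mm over their backs; the gripper's body (75 mm by 190 mm) begins 51 mm behind the grasp point.
Start: joints at [81.222, 22.042, 0.453, 0, -68.411, -14.817], TCP at [0.25, 0.573, 0.193] pointing down, gripper open.
Joint ranges: [-179.83, 179.83], [-69.29, 118.12], [-61.27, 80.66], [-181.25, 117.63], [-171.15, -9.14], [-177.46, 177.46]. Speed limits (degrees/s): [159.86, 159.86, 180, 180, 180, 180].

## Interface

Orientations are given as a 3x3 rotation matrix whose columns are the frame's x, y, z axes.
In Python, from station import sense, capture, camera_model, finish_job, find_in gives the robot as it stands. The module is installed in compiled form; this text tells all that it offers.
- The arm moves only by the tool arm_command, never from a script. Its argument "motion" is a list of rows, each a list of 7 numbers: the finger opening in mm, from 0 to 87, then the shift along the tool's x, y, z in mm, then the turn, a rotation vector about the tool's x, y, z in rad. In form: [[jaw, dx, dy, dz, rx, ry, rz], ...]. A call has 1 to 8 rows; each row shifts and turns the commanded pose from where the row before left it, along the tool's axes as they then stand; what a row does not reach is not made up. A row lasts 1/10 s, in which the tool goes at most 50 mm and 8.59 degrees, less where a joint would pass 70% of its speed; a pose out of reach is approached as far as the arm can. A call with a gripper value outside its range is refused whole. The fingers move at their own pace and stop on an object; the grip force is fixed at half the most. Time passes only in rows, so rows that do not move let the fingers close. It gives the time, the measured TCP pose, the force, the opening and the grip force at its end, in the units of the state.
- sense(): the state, without advancing time (a new reading comes with each control period).
- capture(name): name is "scene" or "side" or "wrist"; returns the picture (384x512x3 uint8, red, green, blue); there is no depth.
- camera_model(name): a dict with "fx", "fy", "cx", "cy" (pixels), "k1" (the pictures are not rectified: a ray, as slopes to the right and down, at radius r is drawn at 1 + k1 r^2 times it, then the intrinsics apply), "R" (3x3) and "t" (3): a world point X has camera coordinates R X + t. Camera axes: x right, y down, z forward; pixel columns grow to the right and rows downward; lengths in m; the calibration is good to about 2 mm. A picture is of the moment at which its call begins: read the wrist's pose just before it. camera_model takes no time and is no camera call; for the wrist camera it gives the pose at the moment of the call.
- finish_job(): hands the job in; it is judged then, once.
Trained networks look in the newest picture that a camera, given by its name, has taken for a name from the list of things; names that differ only in an ending like _2 or _b are one class to them, and where a whole thing is asked for, a point or a joint stands for the part that bears it (a point fixed in the world has none). Each returns a list of dicts, best first, with "p" (0 to 1); they miss things now and then, are a little off and sometimes report something else, mostly with a low value. They report only what shows in the picture. A call takes as long as a camera call. They do not tell look-alikes from the thing itself.
- find_in(target, camera): "location" ([row, column] in pixels, amid what is visible of it).
The state is a dict: "time_s": time; "joints": joint angles; "joint_velocities": joint speeds; "effort": joint torques, N m; "tcp_pos": TCP position; "ee_rot": TCP orientation; "wrist_force": force on the tool from outside, world axes, zero at the start; "moment": the same for the moment, N m; "gripper_width": opening from 0.0 (shut) to 1.0 (fully open); "gripper_force": force on a finger pad.
Only numpy, scipy, OpenCV 4.12 (cv2) and the standard library are available. Lean on these libraries where they do the work, as an engineer would, in place of code of your own. Each camera call takes 0.05 s, during which the arm holds its last target. There are 200 camera calls.

## Task

Stack the two cardboard cartons on the sloping metal rest: the large one first, lying flat on the middle of the slope, then the small one flat on top of it. Each lies on a broad face with its long side running straight up the slope and its lower end right back against the backstop. Let go of both, and leave the solder spool and the glass jar where they are.

Things in the scene. Friction and masses are not known exactly. Their poses are not given: they have to be found in the camera images.
- deck: Fixed sloping rest: aluminium plate 130 mm wide, 175 long, tilted 0.35 rad, with a backstop plate (130 wide, 85 tall, 6 thick) square to it along its lower edge, the one nearer the robot. No side walls. Origin: on the plate's upper surface at the foot of the backstop's face, half-way across, 30 mm above the bench. x points up the slope away from the backstop, y across, z square out of the plate.
- large_mid (a point): Centre of the large carton, plain cardboard, closed, 150 x 68 x 44 mm (its x, y, z axes), about 0.3 kg, lying flat on the bench at the start with z up.
- small_mid (a point): Centre of the small carton, plain closed cardboard, 120 x 36 x 62 mm (its x, y, z axes), about 0.18 kg. It starts standing on its long narrow side in the slotted stand, z up, 62 mm tall, its underside 4 mm above the bench; its broad faces (120 x 62) look along its y axis, which must end square to the slope.
- stand: Fixed white plastic stand holding the small carton on edge: base 130 x 60 x 4 mm, two cheeks 110 mm long, 8 thick, their tops 24 mm above the bench; the slot between them is 40 mm wide along its x axis, ends open. Origin: centre of its underside. The carton cannot be tipped over in it, only lifted out.
- spool: Aluminium solder spool, 60 mm across, 40 mm tall, origin under its centre; to be left alone.
- jar: Small amber glass jar, 50 mm across, 60 mm tall, origin under its centre; to be left alone.
Things that resemble listed ones, but are neither listed nor needed, are in the scene too. What is shaped like the part that bears small_mid but pink is not meant.

How it is judged:
By the outcome, as a careful person would: the job done as asked, in the order asked, and still so for the second after the job is handed in, with the robot touching nothing.
It also fails if it takes over 72 s, if anything falls off the work surface, if the arm or the gripper's body presses on something with over 40 N, if the wrist force passes 120 N, or if a joint passes its speed limit or range.

## Working session

There is one attempt and no reset: what is moved stays moved. The work goes in short steps, Python scripts to look and compute and a tool call to move; the robot and the scene stay as the last step left them, time stands still between calls to the robot, and variables do not carry over. Pictures are saved under pics/ and viewed, at most 10 in all, crops included, and the job is handed in when it is done.

Besides the shell and the picture viewer there is one more tool, called after "Call:" as name([rows], argument=value, ...), one row to a line, values as JSON. arm_command: Moves the arm, as the interface text tells. Its arguments: {"type":"object","properties":{"motion":{"type":"array"}},"required":["motion"]}

```bash
mkdir -p pics
cat > h.py <<'E'
import numpy as np, cv2
from station import sense, capture, camera_model, find_in
def ray(cam,rc):
    m=camera_model(cam) if isinstance(cam,str) else cam
    d=np.array([(rc[1]-m['cx'])/m['fx'],(rc[0]-m['cy'])/m['fy']]); u=d.copy()
    for _ in range(20): u=d/(1+m['k1']*(u@u))
    R=np.array(m['R']);t=np.array(m['t'])
    return -R.T@t, R.T@np.array([u[0],u[1],1.])
def onz(cam,rc,z):
    o,d=ray(cam,rc); return o+d*(z-o[2])/d[2]
def proj(m,X):
    p=np.array(m['R'])@np.array(X)+np.array(m['t']); u=p[:2]/p[2]; u=u*(1+m['k1']*(u@u))
    return np.array([m['fy']*u[1]+m['cy'],m['fx']*u[0]+m['cx']])
E
python3 - <<'E'
from h import *
for c in('scene','side'):
    im=capture(c); cv2.imwrite(f'pics/{c}0.png',cv2.resize(im[:,:,::-1],(800,600),interpolation=cv2.INTER_CUBIC))
    m=camera_model(c); print(c,(-np.array(m['R']).T@m['t']).round(3), m['fx'],m['k1'])
    for n,z in(('deck',.07),('large_mid',.022),('small_mid',.035),('stand',.01),('spool',.02),('jar',.03)):
        for f in find_in(n,c)[:4]: print(n,round(f['p'],2),np.round(f['location'],0),onz(c,f['location'],z).round(3))
E
```

```text
scene [1.071 0.026 0.722] 358.5625569693299 -0.00417568617593351
deck 0.66 [191. 126.] [ 0.514 -0.247  0.07 ]
large_mid 0.88 [210. 242.] [0.558 0.021 0.022]
small_mid 0.8 [186. 332.] [0.511 0.249 0.035]
small_mid 0.8 [171. 388.] [0.475 0.404 0.035]
small_mid 0.78 [132. 357.] [0.321 0.362 0.035]
stand 0.67 [198. 321.] [0.529 0.223 0.01 ]
spool 0.81 [266. 303.] [0.718 0.145 0.02 ]
jar 0.79 [278. 182.] [ 0.729 -0.111  0.03 ]
side [ 0.19  -0.501  0.623] 390.04471629806585 -0.12932560497220788
deck 0.8 [291. 345.] [ 0.529 -0.258  0.07 ]
large_mid 0.98 [212. 269.] [0.558 0.016 0.022]
small_mid 0.93 [140. 171.] [0.484 0.391 0.035]
small_mid 0.73 [163. 120.] [0.326 0.36  0.035]
small_mid 0.65 [162. 195.] [0.495 0.261 0.035]
stand 0.72 [175. 200.] [0.494 0.234 0.01 ]
jar 0.87 [213. 366.] [ 0.735 -0.109  0.03 ]
jar 0.58 [161. 296.] [0.719 0.13  0.03 ]
```

View pics/scene0.png

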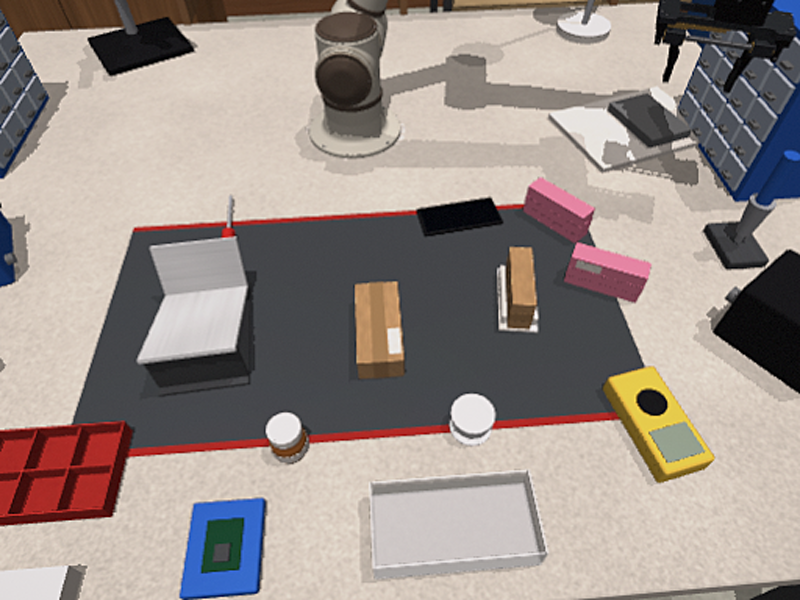

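View pics/side0.png

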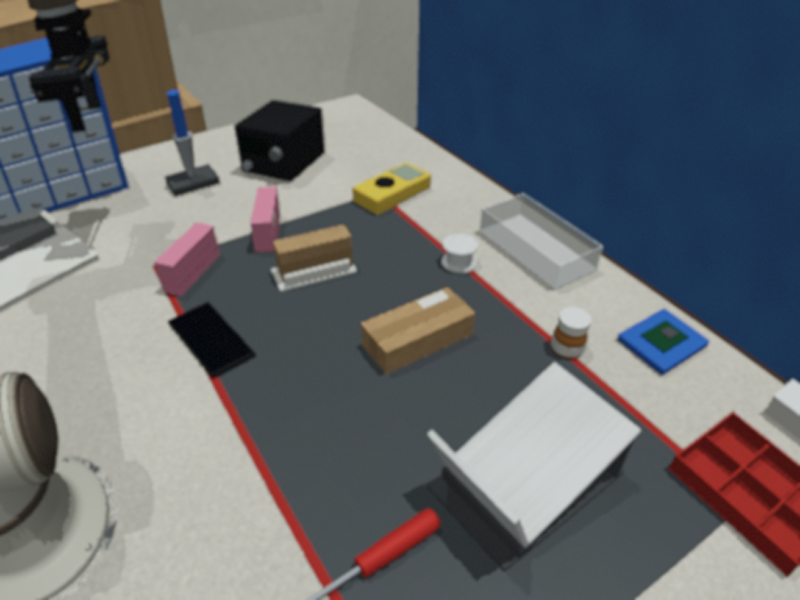

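The deck is at the left of the scene picture, with its backstop towards the robot. The large carton is in the middle at about (378,330). The small one is in its white stand at (520,290), next to two pink decoys. Next I'll zoom in on corners for a pose fit.

Run:
```python
from h import *
def crop(c,r0,c0,h,w,s):
    im=cv2.imread(f'pics/{c}_o.png') ; a=cv2.resize(im[r0:r0+h,c0:c0+w],None,fx=s,fy=s,interpolation=cv2.INTER_CUBIC)
    for k in range(0,w,10): cv2.putText(a,str(c0+k),(k*s,8),0,.3,(0,255,255),1); a[:4,k*s]=(0,255,0)
    for k in range(10,h,10): cv2.putText(a,str(r0+k),(0,k*s+4),0,.3,(0,255,255),1); cv2.line(a,(0,k*s),(4,k*s),(0,255,0),1)
    return a
for c in('scene','side'): cv2.imwrite(f'pics/{c}_o.png',capture(c)[:,:,::-1])
A=np.hstack([crop('scene',148,80,100,84,5),crop('scene',148,222,100,44,5),crop('scene',148,312,100,32,5)])
B=np.hstack([crop('side',225,268,130,150,4)])
B2=np.vstack([crop('side',180,226,60,50*2-20,2)]) 
cv2.imwrite('pics/A.png',A); cv2.imwrite('pics/B.png',B); print(A.shape,B.shape)
print(sense()['ee_rot'])
```

```text
(500, 800, 3) (520, 600, 3)
[[ 9.16379138e-01 -4.00311473e-01  4.00119958e-06]
 [-4.00311473e-01 -9.16379138e-01  1.18894844e-05]
 [-1.09288119e-06 -1.24970015e-05 -1.00000000e+00]]
```

View pics/A.png

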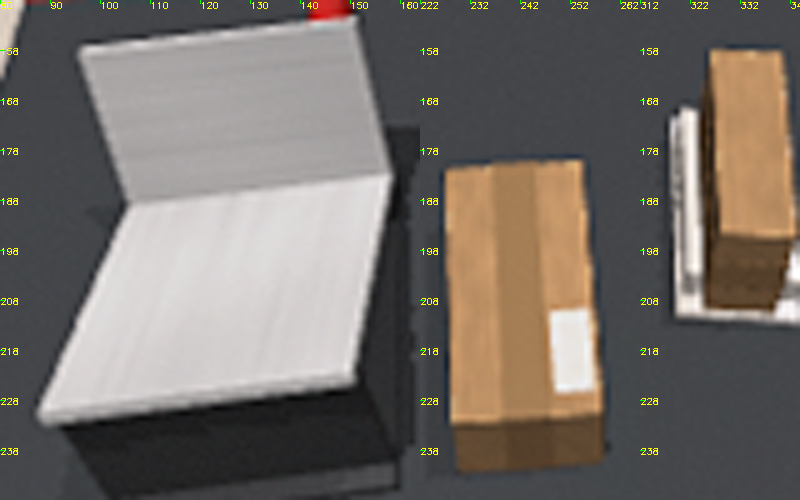

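View pics/B.png

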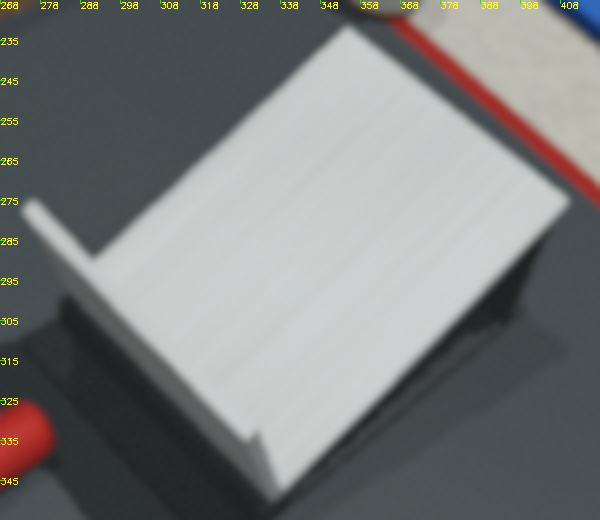

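The crops show clear corners for the deck, the large carton and the small carton. I'll fit each pose to them.

```bash
cat > fit.py <<'E'
from h import *
from scipy.optimize import least_squares
t=.35
def T(p,b,kind):
    x,y,a=p; c,s=np.cos(a),np.sin(a)
    if kind=='deck':
        b=np.array([b[0]*np.cos(t)-b[2]*np.sin(t),b[1],b[0]*np.sin(t)+b[2]*np.cos(t)+.03])
    return np.array([x+c*b[0]-s*b[1],y+s*b[0]+c*b[1],b[2]])
def fit(obs,kind,p0):
    ms={c:camera_model(c) for c in('scene','side')}
    f=lambda p:np.concatenate([proj(ms[c],T(p,b,kind))-rc for c,b,rc in obs])
    r=least_squares(f,p0,loss='soft_l1'); return r.x,f(r.x).reshape(-1,2)
if __name__=='__main__':
    o=np.array([.4,.4]); S='scene'
    deck=[(S,(0,.065,0),(188.4,106.2)),(S,(0,-.065,0),(0,0)),(S,(.175,.065,0),(0,0)),(S,(.175,-.065,0),(0,0))]
    # robot +y is image right in scene
    deck=[(S,(0,-.065,0),(188.4,106.2)),(S,(0,.065,0),(182.8,158.2)),(S,(.175,-.065,0),(230.8,87.6)),(S,(.175,.065,0),(223.6,151)),
      ('side',(.175,.065,0),(231.2,355)),('side',(.175,-.065,0),(275.5,410.5))]
    large=[(S,(-.075,-.034,.044),(182,227)),(S,(-.075,.034,.044),(180,254.6)),(S,(.075,-.034,.044),(232.6,228.6)),(S,(.075,.034,.044),(230.4,258.6)),(S,(.075,-.034,0),(242.4,230)),(S,(.075,.034,0),(240.4,258.8))]
    small=[(S,(-.06,-.018,.066),(158.2,326.2)),(S,(-.06,.018,.066),(158.2,340.6)),(S,(.06,-.018,.066),(195,327.2)),(S,(.06,.018,.066),(195,343.4)),(S,(.06,-.018,.004),(209,325.6)),(S,(.06,.018,.004),(210,339))]
    for n,ob,p0 in(('deck',deck,(.45,-.25,0)),('large',large,(.55,.02,0)),('small',small,(.5,.25,0))):
        p,r=fit([(c,b,np.array(q)-.4) for c,b,q in ob],n,p0); print(n,p.round(4),np.degrees(p[2]).round(2),r.round(1).tolist())
E
python3 fit.py
```

```text
deck [ 0.4647 -0.2513  0.0716] 4.1 [[1.0, 0.1], [0.4, 0.4], [0.0, 0.3], [-0.7, -0.5], [0.7, 0.1], [-0.2, -0.2]]
large [ 0.5574  0.0223 -0.0046] -0.27 [[-0.3, 0.1], [-0.0, -0.3], [-0.2, -0.1], [-0.0, 0.2], [0.2, -0.1], [0.3, 0.2]]
small [ 0.5037  0.2516 -0.1616] -9.26 [[-0.8, 0.0], [-0.0, -0.1], [-0.9, 0.8], [0.0, 0.1], [0.8, -1.2], [0.7, 0.1]]
```

```bash
cat >> h.py <<'E'
from scipy.spatial.transform import Rotation as Ro
def tool(yaw,pitch=0):
    "tool x heads along yaw, pointing down, tool z tilted: pitch>0 = x axis raised by pitch (deg), i.e. square onto a slope"
    return Ro.from_euler('z',yaw,degrees=True)*Ro.from_euler('y',-pitch,degrees=True)*Ro.from_euler('x',180,degrees=True)
def plan(jaw,wps,step=40,ang=8,s0=None):
    "print rows from the present pose through wps [(pos,Ro)]"
    s=sense(); p,R=np.array(s['tcp_pos']),Ro.from_matrix(s['ee_rot'])
    if s0: p,R=np.array(s0[0]),s0[1]
    rows=[]
    for q,Q in wps:
        q=np.array(q,float); rv=(R.inv()*Q).as_rotvec()
        n=max(1,int(np.ceil(max(np.linalg.norm(q-p)*1000/step,np.degrees(np.linalg.norm(rv))/ang)-1e-6)))
        d=(q-p)/n
        for _ in range(n):
            rows.append([jaw]+(R.inv().apply(d)*1000).round(1).tolist()+(rv/n).round(4).tolist()); R=R*Ro.from_rotvec(rv/n)
        p=q; R=Q
    for i in range(0,len(rows),8): print('[',','.join(str(r).replace(' ','') for r in rows[i:i+8]),']')
E
python3 - <<'E'
from h import *
L=np.array([.5574,.0223]);Q=tool(-.27)
plan(87,[((*L,.13),Q),((*L,.022),Q)],step=45)
E
```

```text
[ [87,33.5,25.4,4.2,-0.0,-0.0,-0.0271],[87,32.8,26.3,4.2,-0.0,-0.0,-0.0271],[87,32.0,27.2,4.2,-0.0,-0.0,-0.0271],[87,31.3,28.1,4.2,-0.0,-0.0,-0.0271],[87,30.5,28.9,4.2,-0.0,-0.0,-0.0271],[87,29.7,29.7,4.2,-0.0,-0.0,-0.0271],[87,28.9,30.5,4.2,-0.0,-0.0,-0.0271],[87,28.1,31.3,4.2,-0.0,-0.0,-0.0271] ]
[ [87,27.2,32.0,4.2,-0.0,-0.0,-0.0271],[87,26.3,32.8,4.2,-0.0,-0.0,-0.0271],[87,25.4,33.5,4.2,-0.0,-0.0,-0.0271],[87,24.5,34.1,4.2,-0.0,-0.0,-0.0271],[87,23.6,34.8,4.2,-0.0,-0.0,-0.0271],[87,22.6,35.4,4.2,-0.0,-0.0,-0.0271],[87,21.6,36.0,4.2,-0.0,-0.0,-0.0271],[87,-0.0,-0.0,36.0,0.0,0.0,0.0] ]
[ [87,-0.0,-0.0,36.0,0.0,0.0,0.0],[87,-0.0,-0.0,36.0,0.0,0.0,0.0] ]
```

Call:
arm_command([
  [87,33.5,25.4,4.2,0,0,-0.0271],
  [87,32.8,26.3,4.2,0,0,-0.0271],
  [87,32.0,27.2,4.2,0,0,-0.0271],
  [87,31.3,28.1,4.2,0,0,-0.0271],
  [87,30.5,28.9,4.2,0,0,-0.0271],
  [87,29.7,29.7,4.2,0,0,-0.0271],
  [87,28.9,30.5,4.2,0,0,-0.0271],
  [87,28.1,31.3,4.2,0,0,-0.0271],
])

```text
time_s: 1.6
tcp_pos: [0.4147, 0.2777, 0.1599]
ee_rot: [[0.981, -0.192, 0.001], [-0.192, -0.981, 0.001], [0.0, -0.001, -1.0]]
wrist_force: [-0.2, -0.4, -0.1]
gripper_width: 0.999
gripper_force: 0.0
```

Call:
arm_command([
  [87,27.2,32.0,4.2,0,0,-0.0271],
  [87,26.3,32.8,4.2,0,0,-0.0271],
  [87,25.4,33.5,4.2,0,0,-0.0271],
  [87,24.5,34.1,4.2,0,0,-0.0271],
  [87,23.6,34.8,4.2,0,0,-0.0271],
  [87,22.6,35.4,4.2,0,0,-0.0271],
  [87,21.6,36.0,4.2,0,0,-0.0271],
  [87,0,0,0,0,0,0],
])

```text
time_s: 2.4
tcp_pos: [0.5586, 0.0186, 0.1295]
ee_rot: [[1.0, -0.01, -0.001], [-0.01, -1.0, -0.001], [-0.001, 0.001, -1.0]]
wrist_force: [0.2, 0.0, -0.2]
gripper_width: 1.0
gripper_force: 0.0
```

Run:
```python
from h import *
s=sense();print(s['time_s'],s['tcp_pos'],s['joints'])
im=capture('wrist');m=camera_model('wrist')
a=cv2.resize(im[:,:,::-1],(800,600),interpolation=cv2.INTER_CUBIC)
for sx in(-1,1):
  for sy in(-1,1):
    r,c=proj(m,(.5574+sx*.075,.0223+sy*.034-sx*.075*.0046,.044)); print(r,c); cv2.circle(a,(int((c+.5)*1.5625),int((r+.5)*1.5625)),4,(0,255,0),1)
cv2.imwrite('pics/w1.png',a); print((-np.array(m['R']).T@m['t']).round(3))
Q=tool(-.27); plan(87,[((.5574,.0223,.022),Q)])
```

```text
2.4 [0.55863211 0.01856026 0.12946111] [ 1.85370320e+01  1.88374854e+01 -1.42414710e+01  4.10523266e-02
 -5.69798627e+01  7.08397510e+01]
254.30632425415467 282.5431235849943
254.90468294401757 222.21473003493858
115.9463116465877 285.8023821913958
116.73377629438521 216.63182806163013
[0.629 0.02  0.321]
[ [87,-0.1,-0.7,35.9,0.0001,0.0003,-0.0016],[87,-0.1,-0.7,35.9,0.0001,0.0003,-0.0016],[87,-0.1,-0.7,35.9,0.0001,0.0003,-0.0016] ]
```

View pics/w1.png

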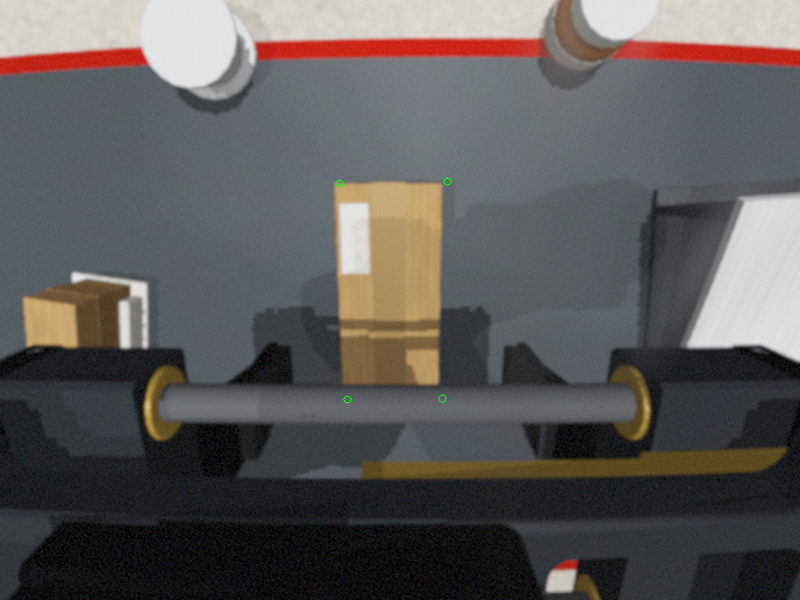

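The wrist view shows the large carton centred between the open fingers; the 3 mm offset is explained by the arm still settling. I'll go down and grip.

Call:
arm_command([
  [87,0,0,36,0,0,0],
  [87,0,0,36,0,0,0],
  [87,0,0,30,0,0,0],
  [87,0,0,6,0,0,0],
  [87,0,0,0,0,0,0],
  [60,0,0,0,0,0,0],
  [60,0,0,0,0,0,0],
  [60,0,0,0,0,0,0],
])

```text
time_s: 3.25
tcp_pos: [0.5583, 0.0227, 0.0239]
ee_rot: [[1.0, -0.005, 0.003], [-0.005, -1.0, 0.001], [0.003, -0.001, -1.0]]
wrist_force: [-0.3, 0.2, 0.1]
gripper_width: 0.807
gripper_force: 0.0
```

Run:
```python
from h import *
s=sense();print(s['time_s'],s['tcp_pos'],s['gripper_width']*87,s['gripper_force'])
```

```text
3.25 [0.55827027 0.0227134  0.02388402] 70.24313990900721 0.0
```

Call:
arm_command([
  [55,0,0,0,0,0,0],
  [55,0,0,0,0,0,0],
  [55,0,0,0,0,0,0],
  [55,0,0,-5,0,0,0],
  [55,0,0,-20,0,0,0],
])

```text
time_s: 3.75
tcp_pos: [0.5555, 0.0218, 0.0459]
ee_rot: [[1.0, -0.006, -0.005], [-0.006, -1.0, -0.001], [-0.005, 0.001, -1.0]]
wrist_force: [0.7, 0.4, 0.1]
gripper_width: 0.636
gripper_force: 0.0
```

Run:
```python
from h import *
from fit import T
P=(.4647,-.2513,.0716)
D=lambda x,z,y=0:T(P,(x,y,z),'deck')
Q0=tool(-.27);Q=tool(4.1,20.05)
s=sense();print(s['time_s'],s['tcp_pos'],s['gripper_width']*87,s['gripper_force'],D(.086,.11),D(.086,.03))
p=s['tcp_pos']
plan(55,[((p[0],p[1],.15),Q0),((.56,-.08,.23),Q0),(D(.088,.12),Q),(D(.088,.0335),Q)],step=30,ang=6)
```

```text
3.75 [0.55551191 0.02180318 0.04587785] 55.36721596231072 0.0 [ 0.50765695 -0.24821902  0.16282021] [ 0.53501849 -0.24625657  0.08767039]
[ [55,-0.1,0.0,-26.0,0.0003,0.0013,-0.0003],[55,-0.1,0.0,-26.0,0.0003,0.0013,-0.0003],[55,-0.1,0.0,-26.0,0.0003,0.0013,-0.0003],[55,-0.0,0.0,-26.0,0.0003,0.0013,-0.0003],[55,1.0,20.4,-16.0,0.0,0.0,0.0],[55,1.0,20.4,-16.0,0.0,0.0,0.0],[55,1.0,20.4,-16.0,0.0,0.0,0.0],[55,1.0,20.4,-16.0,0.0,0.0,0.0] ]
[ [55,1.0,20.4,-16.0,0.0,0.0,0.0],[55,-7.6,24.1,8.2,0.0019,0.05,-0.0108],[55,-8.2,24.0,7.7,0.0019,0.05,-0.0108],[55,-8.9,23.9,7.2,0.0019,0.05,-0.0108],[55,-9.5,23.8,6.7,0.0019,0.05,-0.0108],[55,-10.1,23.8,6.2,0.0019,0.05,-0.0108],[55,-10.6,23.7,5.6,0.0019,0.05,-0.0108],[55,-11.1,23.5,5.1,0.0019,0.05,-0.0108] ]
[ [55,0.0,-0.0,28.8,0.0,0.0,0.0],[55,0.0,-0.0,28.8,0.0,0.0,0.0],[55,0.0,-0.0,28.8,0.0,0.0,0.0] ]
```

The opening went below the carton's width with no grip force, so I'm looking before going on.

Run:
```python
from h import *
s=sense();print(s['tcp_pos'],s['gripper_width']*87,s['gripper_force'],s['wrist_force'])
a=capture('scene')[130:270,150:350,::-1];b=capture('side')[100:240,170:370,::-1]
a,b=[cv2.resize(k,None,fx=2,fy=2,interpolation=cv2.INTER_CUBIC) for k in(a,b)]
cv2.imwrite('pics/c1.png',np.hstack([a,b]))
```

```text
[0.55551191 0.02180318 0.04587785] 55.36721596231072 0.0 [0.70113876 0.4434741  0.09991729]
```

View pics/c1.png

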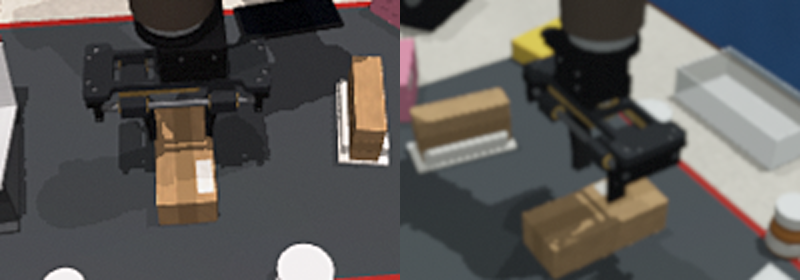

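The carton is still flat on the bench and the fingers are above it, so the grip never formed before the lift. I'll reopen, go back down and close with more time.

Call:
arm_command([
  [87,0,0,-15,0,0,0],
  [87,0,0,0,0,0,0],
  [87,0,0,0,0,0,0],
  [87,0,0,0,0,0,0],
  [87,0,0,0,0,0,0],
])

```text
time_s: 4.35
tcp_pos: [0.5568, 0.0222, 0.0616]
ee_rot: [[1.0, -0.005, -0.001], [-0.005, -1.0, -0.0], [-0.001, 0.0, -1.0]]
wrist_force: [0.2, 0.4, 0.2]
gripper_width: 0.964
gripper_force: 0.0
```

Run:
```python
from h import *
s=sense();print(s['time_s'],s['tcp_pos'],s['gripper_width']*87,s['gripper_force'])
cv2.imwrite('pics/o1.png',capture('scene')[:,:,::-1]);a=cv2.imread('pics/o1.png')
print([ (f['p'],np.round(f['location'])) for f in find_in('large_mid','scene')])
a=cv2.imread('pics/o1.png')[148:258,212:272];b=capture('side')[150:260,220:320,::-1]
m=[camera_model(c) for c in('scene','side')]
out=[]
for k,(im,o,mm) in enumerate(((a,(148,212),m[0]),(b,(150,220),m[1]))):
    im=cv2.resize(im,None,fx=5,fy=5,interpolation=cv2.INTER_CUBIC)
    for sx in(-1,1):
      for sy in(-1,1):
        r,c=proj(mm,(.5574+sx*.075,.0223+sy*.034-sx*.075*.0046,.044)); cv2.circle(im,(int((c+.5-o[1])*5),int((r+.5-o[0])*5)),4,(0,255,0),1)
    out.append(im)
cv2.imwrite('pics/c2.png',np.hstack(out))
```

```text
4.35 [0.55682466 0.02217074 0.06155293] 83.88026696570934 0.0
[(0.65, array([212., 241.])), (0.45, array([267., 303.]))]
```

View pics/c2.png

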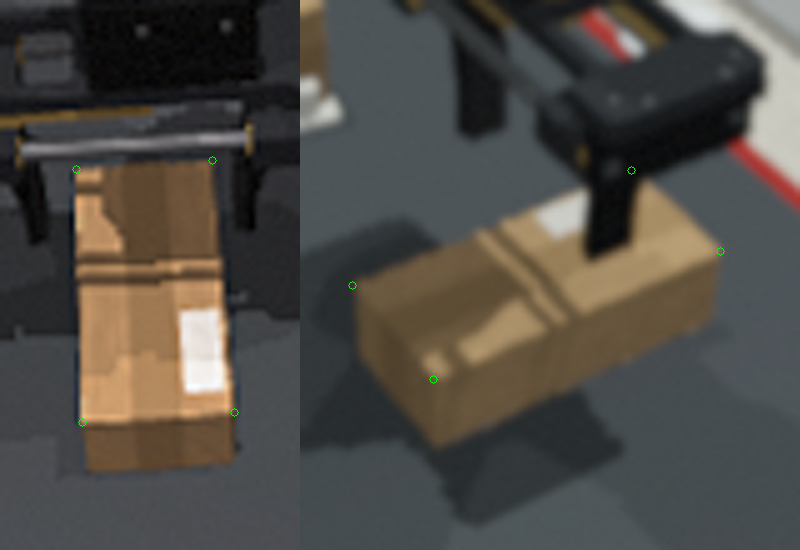

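The carton hasn't moved and its corners match the fit exactly, so the fingers slipped off before the grip built up. I'll retry slightly lower and dwell longer.

Call:
arm_command([
  [87,0,0,0,0,0,0],
  [87,0,0,20,0,0,0],
  [87,0,0,20,0,0,0],
  [87,0,0,5,0,0,0],
  [87,0,0,0,0,0,0],
  [50,0,0,0,0,0,0],
  [50,0,0,0,0,0,0],
  [50,0,0,0,0,0,0],
])

```text
time_s: 5.3
tcp_pos: [0.5579, 0.0225, 0.0182]
ee_rot: [[1.0, -0.005, 0.002], [-0.005, -1.0, 0.0], [0.002, -0.0, -1.0]]
wrist_force: [-0.3, 0.2, -0.0]
gripper_width: 0.809
gripper_force: 0.0
```

Call:
arm_command([
  [50,0,0,0,0,0,0],
  [50,0,0,0,0,0,0],
  [50,0,0,0,0,0,0],
  [50,0,0,0,0,0,0],
])

```text
time_s: 5.7
tcp_pos: [0.5573, 0.0223, 0.0174]
ee_rot: [[1.0, -0.005, 0.0], [-0.005, -1.0, -0.0], [0.0, 0.0, -1.0]]
wrist_force: [-0.3, -0.1, -0.3]
gripper_width: 0.583
gripper_force: 0.0
```

Run:
```python
from h import *
a=capture('scene')[148:258,212:272,::-1];b=capture('side')[150:260,220:320,::-1]
cv2.imwrite('pics/c3.png',np.hstack([cv2.resize(i,None,fx=5,fy=5,interpolation=cv2.INTER_CUBIC) for i in(a,b)]))
```

```text
(no output)
```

View pics/c3.png

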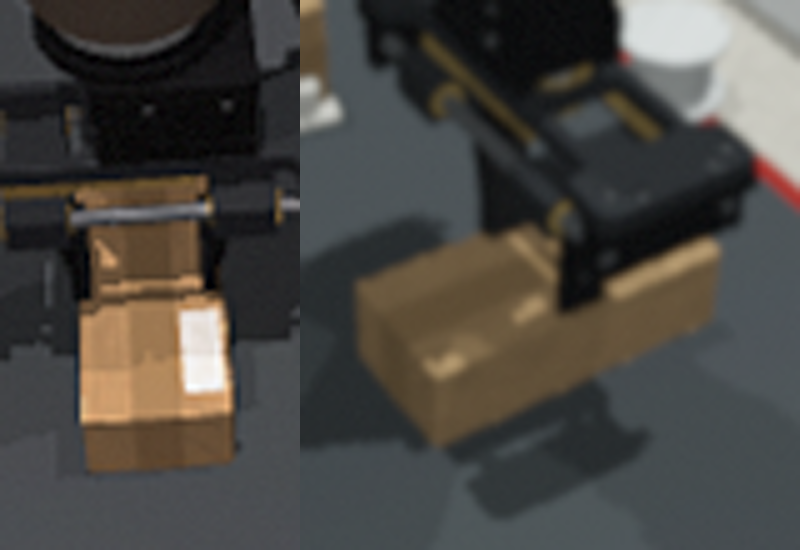

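Run:
```python
from h import *
m=camera_model('side');k=camera_model('scene')
for z in(.03,.0536,.07):
  print(z,proj(m,(.5568,.0222-.0494,z)).round(1),'obs 201.2 281', proj(k,(.5568,.0222-.0494,z)).round(1),'obs row 196.2 col 219', proj(k,(.5568,.0222+.0494,z)).round(1),'col 260.6')
for z in(.0094,.03,.044,.055):
  print(z,proj(m,(.5573,.0222-.0254-.0075,z)).round(1),'obs 210.6 275.6', proj(k,(.5568,.0222-.034,z)).round(1))
s=sense();print(s['tcp_pos'],s['gripper_width'],s['gripper_force'])
```

```text
0.03 [221.2 279.7] obs 201.2 281 [209.1 221.3] obs row 196.2 col 219 [206.3 262.4] col 260.6
0.0536 [213.2 280.2] obs 201.2 281 [203.1 220.4] obs row 196.2 col 219 [200.3 262.4] col 260.6
0.07 [207.5 280.5] obs 201.2 281 [198.8 219.8] obs row 196.2 col 219 [195.9 262.4] col 260.6
0.0094 [223.2 275.2] obs 210.6 275.6 [213.6 228.4]
0.03 [216.6 275.5] obs 210.6 275.6 [208.6 227.8]
0.044 [211.9 275.8] obs 210.6 275.6 [205.1 227.3]
0.055 [208.1 275.9] obs 210.6 275.6 [202.3 227. ]
[0.55727248 0.02229647 0.01733367] 0.5773258412714104 0.0
```

Run:
```python
from h import *
m=camera_model('wrist');s=sense();R=np.array(s['ee_rot']);p=np.array(s['tcp_pos'])
C=R.T@(-np.array(m['R']).T@m['t']-p);print('cam in tool',C.round(4),'axis',(R.T@np.array(m['R']).T[:,2]).round(3))
for tz in(.008,-.011,-.03,-.062):
  print(tz,[((proj(m,p+R@np.array([x,y,tz]))+.5)[::-1]*1.5625).round(0).tolist() for x in(-.0095,.0095) for y in(-.0435,-.0585,.0435,.0585)])
```

```text
cam in tool [ 0.0712 -0.     -0.191 ] axis [-0.263  0.     0.965]
0.008 [[311.0, 354.0], [282.0, 354.0], [484.0, 354.0], [514.0, 354.0], [309.0, 318.0], [279.0, 318.0], [486.0, 318.0], [516.0, 318.0]]
-0.011 [[303.0, 370.0], [271.0, 370.0], [492.0, 370.0], [524.0, 369.0], [301.0, 331.0], [267.0, 331.0], [495.0, 331.0], [528.0, 330.0]]
-0.03 [[294.0, 389.0], [258.0, 388.0], [502.0, 388.0], [537.0, 388.0], [290.0, 346.0], [254.0, 346.0], [505.0, 346.0], [542.0, 346.0]]
-0.062 [[272.0, 431.0], [229.0, 430.0], [523.0, 430.0], [566.0, 430.0], [267.0, 380.0], [223.0, 380.0], [528.0, 380.0], [573.0, 380.0]]
```

Both the wrist and the fixed pictures put the real fingertips about 30 mm behind the reported TCP. The brief says 8 mm ahead, so there is a 38 mm tool-length offset and the fingers were closing just above the carton. I'll allow for that from here on.

Call:
arm_command([
  [87,0,0,-10,0,0,0],
  [87,0,0,0,0,0,0],
  [87,0,0,0,0,0,0],
  [87,0,0,0,0,0,0],
  [87,0,0,0,0,0,0],
  [87,0,0,0,0,0,0],
  [87,0,0,22,0,0,0],
  [87,0,0,12,0,0,0],
])

```text
time_s: 6.6
tcp_pos: [0.5566, 0.0222, -0.0078]
ee_rot: [[1.0, -0.006, -0.001], [-0.006, -1.0, -0.0], [-0.001, 0.0, -1.0]]
wrist_force: [-0.8, 0.1, -0.4]
gripper_width: 0.996
gripper_force: 0.0
```

Call:
arm_command([
  [87,0,0,5,0,0,0],
  [87,0,0,5,0,0,0],
  [87,0,0,0,0,0,0],
  [60,0,0,0,0,0,0],
  [60,0,0,0,0,0,0],
  [60,0,0,0,0,0,0],
  [60,0,0,0,0,0,0],
  [60,0,0,0,0,0,0],
])

```text
time_s: 7.4
tcp_pos: [0.5577, 0.0225, -0.0162]
ee_rot: [[1.0, -0.005, 0.001], [-0.005, -1.0, 0.0], [0.001, -0.0, -1.0]]
wrist_force: [-1.2, -0.2, 2.7]
gripper_width: 0.78
gripper_force: 30.0
```

Now it's gripped: 67.9 mm opening, 30 N.

Run:
```python
from h import *
from fit import T
P=(.4647,-.2513,.0716)
D=lambda x,z,y=0:T(P,(x,y,z),'deck')
Q0=tool(-.27);Q=tool(4.1,20.05)
p=(.5574,.0223,-.0165)
plan(60,[((p[0],p[1],.06),Q0),((.56,-.06,.17),Q0),(D(.085,.09),Q),(D(.085,-.008),Q)],step=30,ang=6,s0=(p,Q0))
```

```text
[ [60,0.0,0.0,-25.5,0.0,0.0,0.0],[60,0.0,0.0,-25.5,0.0,0.0,0.0],[60,0.0,0.0,-25.5,0.0,0.0,0.0],[60,0.6,16.5,-22.0,0.0,0.0,0.0],[60,0.6,16.5,-22.0,0.0,0.0,0.0],[60,0.6,16.5,-22.0,0.0,0.0,0.0],[60,0.6,16.5,-22.0,0.0,0.0,0.0],[60,0.6,16.5,-22.0,0.0,0.0,0.0] ]
[ [60,-6.5,26.9,3.8,0.0019,0.05,-0.0108],[60,-7.0,26.8,3.4,0.0019,0.05,-0.0108],[60,-7.4,26.7,3.0,0.0019,0.05,-0.0108],[60,-7.8,26.6,2.5,0.0019,0.05,-0.0108],[60,-8.2,26.6,2.1,0.0019,0.05,-0.0108],[60,-8.6,26.5,1.6,0.0019,0.05,-0.0108],[60,-9.0,26.4,1.1,0.0019,0.05,-0.0108],[60,0.0,-0.0,24.5,0.0,0.0,0.0] ]
[ [60,0.0,-0.0,24.5,0.0,0.0,0.0],[60,0.0,-0.0,24.5,0.0,0.0,0.0],[60,0.0,-0.0,24.5,0.0,0.0,0.0] ]
```

Call:
arm_command([
  [60,0,0,-10,0,0,0],
  [60,0,0,-26.5,0,0,0],
  [60,0,0,-40,0,0,0],
  [60,0.6,16.5,-22,0,0,0],
  [60,0.6,16.5,-22,0,0,0],
  [60,0.6,16.5,-22,0,0,0],
  [60,0.6,16.5,-22,0,0,0],
  [60,0.6,16.5,-22,0,0,0],
])

```text
time_s: 8.2
tcp_pos: [0.5588, -0.0609, 0.1707]
ee_rot: [[1.0, -0.006, -0.001], [-0.006, -1.0, 0.0], [-0.001, -0.0, -1.0]]
wrist_force: [1.0, -0.0, -2.0]
gripper_width: 0.781
gripper_force: 30.0
```

Call:
arm_command([
  [60,-6.5,26.9,3.8,0.0019,0.05,-0.0108],
  [60,-7.0,26.8,3.4,0.0019,0.05,-0.0108],
  [60,-7.4,26.7,3.0,0.0019,0.05,-0.0108],
  [60,-7.8,26.6,2.5,0.0019,0.05,-0.0108],
  [60,-8.2,26.6,2.1,0.0019,0.05,-0.0108],
  [60,-8.6,26.5,1.6,0.0019,0.05,-0.0108],
  [60,-9.0,26.4,1.1,0.0019,0.05,-0.0108],
  [60,0,0,0,0,0,0],
])

```text
time_s: 9.0
tcp_pos: [0.51, -0.25, 0.1422]
ee_rot: [[0.938, 0.066, 0.339], [0.061, -0.998, 0.024], [0.34, -0.002, -0.94]]
wrist_force: [0.2, 0.8, -2.4]
gripper_width: 0.781
gripper_force: 30.0
```

```bash
cat >> h.py <<'E'
def deckpos(P=(.4647,-.2513,.0716)):
    s=sense(); B=Ro.from_euler('z',P[2])*Ro.from_euler('y',-.35)
    d=B.inv().apply(np.array(s['tcp_pos'])-[P[0],P[1],.03]); o=B.inv()*Ro.from_matrix(s['ee_rot'])*Ro.from_euler('x',180,degrees=True)
    print(s['time_s'],'deck xyz mm',(d*1000).round(1),'rot deg',np.degrees(o.as_rotvec()).round(2),'F deck',B.inv().apply(s['wrist_force']).round(1),'w',round(s['gripper_width']*87,1),s['gripper_force'])
E
python3 - <<'E'
from h import *
deckpos()
a=capture('side')[160:370,220:430,::-1];b=capture('scene')[120:260,60:190,::-1]
cv2.imwrite('pics/d1.png',np.hstack([cv2.resize(a,(400,400),interpolation=2),cv2.resize(b,(371,400),interpolation=2)]))
E
```

```text
9.0 deck xyz mm [81.  -2.  89.9] rot deg [-0.    0.16 -0.34] F deck [-0.6  0.8 -2.3] w 68.0 29.998868135735393
```

Call:
arm_command([
  [60,0,0,30,0,0,0],
  [60,0,0,30,0,0,0],
  [60,0,0,30,0,0,0],
  [60,0,0,8,0,0,0],
  [60,0,0,3,0,0,0],
  [60,0,0,0,0,0,0],
])

```text
time_s: 9.7
tcp_pos: [0.5487, -0.2452, 0.0494]
ee_rot: [[0.937, 0.072, 0.343], [0.068, -0.997, 0.024], [0.344, 0.001, -0.939]]
wrist_force: [0.8, -0.1, -1.8]
gripper_width: 0.781
gripper_force: 30.0
```

```bash
python3 -c "
from h import *
deckpos()"
```

```text
9.7 deck xyz mm [ 85.7   0.  -10.7] rot deg [-0.02 -0.05  0.05] F deck [ 0.2 -0.2 -2. ] w 67.9 29.999754228629172
```

Call:
arm_command([
  [60,-4,0,1,0,0,0],
  [60,-3,0,2,0,0,0],
  [60,0,0,1,0,0,0],
  [60,0,0,1,0,0,0],
  [60,0,0,0,0,0,0],
  [60,0,0,0,0,0,0],
])

```text
time_s: 10.3
tcp_pos: [0.5432, -0.246, 0.0416]
ee_rot: [[0.937, 0.071, 0.342], [0.067, -0.997, 0.024], [0.343, 0.0, -0.939]]
wrist_force: [0.5, -1.2, -1.9]
gripper_width: 0.78
gripper_force: 30.0
```

```bash
python3 -c "
from h import *
deckpos()"
```

```text
10.3 deck xyz mm [ 77.9  -0.4 -16.1] rot deg [-0.02 -0.02 -0.03] F deck [-0.3 -1.3 -1.9] w 67.9 29.999548830091953
```

Call:
arm_command([
  [60,0,0,1,0,0,0],
  [60,0,0,1,0,0,0],
  [60,0,0,0,0,0,0],
])

```text
time_s: 10.6
tcp_pos: [0.5433, -0.246, 0.0416]
ee_rot: [[0.937, 0.071, 0.343], [0.067, -0.997, 0.024], [0.343, 0.0, -0.939]]
wrist_force: [-8.0, 1.1, 12.5]
gripper_width: 0.78
gripper_force: 30.0
```

```bash
python3 -c "
from h import *
deckpos()"
```

```text
10.6 deck xyz mm [ 78.   -0.4 -16.1] rot deg [-0.01 -0.03 -0.01] F deck [-3.2  1.7 14.5] w 67.9 30.002038604579866
```

Call:
arm_command([
  [60,-1,0,-1.3,0,0,0],
  [60,-1,0,0,0,0,0],
  [60,-1,0,0,0,0,0],
  [60,0,0,0,0,0,0],
])

```text
time_s: 11.0
tcp_pos: [0.5424, -0.2464, 0.0413]
ee_rot: [[0.936, 0.071, 0.346], [0.067, -0.997, 0.023], [0.347, 0.001, -0.938]]
wrist_force: [-1.8, 0.9, 5.8]
gripper_width: 0.778
gripper_force: 30.0
```

```bash
python3 -c "
from h import *
deckpos()"
```

```text
11.0 deck xyz mm [ 77.   -0.6 -16.1] rot deg [-0.08 -0.22  0.01] F deck [0.3 1.  6. ] w 67.7 30.00009609851986
```

Call:
arm_command([
  [60,-1,0,-0.3,0,0,0],
  [60,-1,0,0,0,0,0],
  [60,0,0,0,0,0,0],
])

```text
time_s: 11.3
tcp_pos: [0.5401, -0.2468, 0.0405]
ee_rot: [[0.936, 0.071, 0.345], [0.067, -0.997, 0.023], [0.346, 0.002, -0.938]]
wrist_force: [1.4, 0.4, 4.9]
gripper_width: 0.778
gripper_force: 30.0
```

```bash
python3 -c "
from h import *
deckpos()"
```

```text
11.3 deck xyz mm [ 74.6  -0.9 -16.1] rot deg [-0.09 -0.19  0.01] F deck [3.  0.3 4.1] w 67.7 29.99961806461215
```

Call:
arm_command([
  [60,-1,0,0,0,0,0],
  [60,-1,0,0,0,0,0],
  [60,-1,0,0,0,0,0],
  [60,0,0,0,0,0,0],
])

```text
time_s: 11.7
tcp_pos: [0.5401, -0.2468, 0.0406]
ee_rot: [[0.934, 0.072, 0.35], [0.068, -0.997, 0.022], [0.351, 0.003, -0.937]]
wrist_force: [7.9, 3.5, 5.1]
gripper_width: 0.779
gripper_force: 30.0
```

```bash
python3 -c "
from h import *
deckpos()"
```

```text
11.7 deck xyz mm [ 74.6  -0.9 -15.9] rot deg [-0.16 -0.47  0.07] F deck [9.3 2.9 2. ] w 67.8 30.00033093150705
```

The carton is seated against both the backstop and the plate. I'll relax slightly, open and withdraw.

Call:
arm_command([
  [60,1,0,0,0,0,0],
  [60,1,0,0,0,0,0],
  [87,0,0,0,0,0,0],
  [87,0,0,0,0,0,0],
  [87,0,0,0,0,0,0],
  [87,0,0,0,0,0,0],
  [87,0,0,-5,0,0,0],
  [87,0,0,-15,0,0,0],
])

```text
time_s: 12.5
tcp_pos: [0.5297, -0.2466, 0.0569]
ee_rot: [[0.938, 0.071, 0.339], [0.066, -0.997, 0.025], [0.34, -0.001, -0.94]]
wrist_force: [-0.0, 0.0, 0.3]
gripper_width: 0.996
gripper_force: 0.0
```

Run:
```python
from h import *
deckpos()
```

```text
12.5 deck xyz mm [70.4  0.1  2.9] rot deg [ 0.05  0.18 -0.06] F deck [0.1 0.  0.3] w 86.7 0.0
```

Call:
arm_command([
  [87,0,0,-30,0,0,0],
  [87,0,0,-40,0,0,0],
  [87,0,0,-40,0,0,0],
  [87,0,0,0,0,0,0],
  [87,0,0,0,0,0,0],
])

```text
time_s: 13.0
tcp_pos: [0.4931, -0.2496, 0.1635]
ee_rot: [[0.936, 0.071, 0.346], [0.067, -0.998, 0.023], [0.347, 0.001, -0.938]]
wrist_force: [0.8, -0.0, -1.0]
gripper_width: 0.999
gripper_force: 0.0
```

Run:
```python
from h import *
from fit import T
deckpos()
P=(.4647,-.2513,.0716)
s=sense()
a=capture('side')[200:360,260:420,::-1];m=camera_model('side');b=capture('wrist')[:,:,::-1];mw=camera_model('wrist')
a=cv2.resize(a,(400,400),interpolation=2); b=cv2.resize(b,(400,300))
for x in(0,.15):
  for y in(-.034,.034):
    X=T(P,(x,y-.001,.044),'deck'); r,c=proj(m,X); cv2.circle(a,(int((c+.5-260)*2.5),int((r+.5-200)*2.5)),3,(0,255,0),1)
    r,c=proj(mw,X);cv2.circle(b,(int(c/1.28),int(r/1.28)),3,(0,255,0),1)
cv2.imwrite('pics/e1.png',np.hstack([a,np.vstack([b,np.zeros((100,400,3),np.uint8)])]))
# to small
S=(.5037,.2516);Q=tool(-9.26);p=s['tcp_pos']
plan(87,[((.50,-.15,.2),tool(4.1)),((*S,.15),Q)],step=45)
```

```text
13.0 deck xyz mm [ 72.5  -0.4 115.6] rot deg [-0.09 -0.23 -0.03] F deck [ 0.4 -0.1 -1.2] w 86.9 0.0
[ [87,9.0,-32.8,-10.6,-0.0001,-0.1164,-0.0003],[87,7.7,-32.8,-11.6,-0.0001,-0.1164,-0.0003],[87,6.3,-32.8,-12.4,-0.0001,-0.1164,-0.0003],[87,3.6,-44.5,5.6,0.0,-0.0,0.0259],[87,2.4,-44.6,5.6,0.0,-0.0,0.0259],[87,1.3,-44.6,5.6,0.0,-0.0,0.0259],[87,0.1,-44.6,5.6,0.0,-0.0,0.0259],[87,-1.0,-44.6,5.6,0.0,-0.0,0.0259] ]
[ [87,-2.2,-44.6,5.6,0.0,-0.0,0.0259],[87,-3.3,-44.5,5.6,0.0,-0.0,0.0259],[87,-4.5,-44.4,5.6,0.0,-0.0,0.0259],[87,-5.6,-44.3,5.6,0.0,-0.0,0.0259] ]
```

View pics/e1.png

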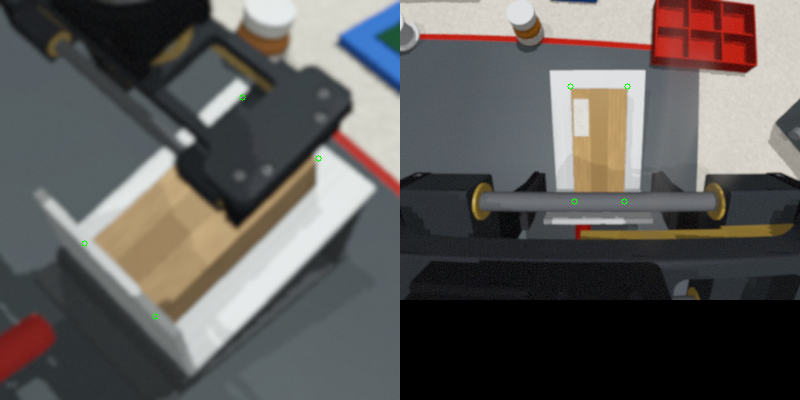

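The large carton lies flat and centred: its corners match the prediction in the side view, and the wrist view shows it amid the plate. Next is the small one.

Call:
arm_command([
  [87,9.0,-32.8,-10.6,0,-0.1164,0],
  [87,7.7,-32.8,-11.6,0,-0.1164,0],
  [87,6.3,-32.8,-12.4,0,-0.1164,0],
  [87,3.6,-44.5,5.6,0,0,0.0259],
  [87,2.4,-44.6,5.6,0,0,0.0259],
  [87,1.3,-44.6,5.6,0,0,0.0259],
  [87,0.1,-44.6,5.6,0,0,0.0259],
  [87,-1.0,-44.6,5.6,0,0,0.0259],
])

```text
time_s: 13.9
tcp_pos: [0.5019, 0.0745, 0.1707]
ee_rot: [[0.998, -0.059, -0.002], [-0.059, -0.998, -0.001], [-0.002, 0.001, -1.0]]
wrist_force: [1.1, -0.4, 0.4]
gripper_width: 0.999
gripper_force: 0.0
```

Call:
arm_command([
  [87,-2.2,-44.6,5.6,0,0,0.0259],
  [87,-3.3,-44.5,5.6,0,0,0.0259],
  [87,-4.5,-44.4,5.6,0,0,0.0259],
  [87,-5.6,-44.3,5.6,0,0,0.0259],
  [87,0,0,0,0,0,0],
  [87,0,0,0,0,0,0],
  [87,0,0,0,0,0,0],
])

```text
time_s: 14.6
tcp_pos: [0.504, 0.2505, 0.1489]
ee_rot: [[0.987, -0.162, -0.001], [-0.162, -0.987, -0.002], [-0.001, 0.002, -1.0]]
wrist_force: [0.6, -1.2, 0.3]
gripper_width: 1.0
gripper_force: 0.0
```

Run:
```python
from h import *
s=sense();print(s['time_s'],s['tcp_pos'],s['joint_velocities'])
m=camera_model('wrist');im=capture('wrist')
hsv=cv2.cvtColor(im,cv2.COLOR_RGB2HSV)
k=cv2.inRange(hsv,(8,70,60),(22,255,255)); k[225:]=0
n,l,st,ce=cv2.connectedComponentsWithStats(k); o=np.argsort(-st[1:,4])[:3]+1
print(st[o],ce[o].round())
i=o[0]; c=cv2.findContours((l==i).astype('uint8'),0,1)[0][0]
print('poly rc',cv2.approxPolyDP(c,3,True)[:,0,::-1].tolist())
a=np.radians(-9.26);cs,sn=np.cos(a),np.sin(a)
for X in(-.06,.06):
  for Y in(-.018,.018):
    for Z in(.004,.066): print((X,Y,Z),proj(m,(.5037+cs*X-sn*Y,.2516+sn*X+cs*Y,Z)).round(1))
```

```text
14.6 [0.50404131 0.25051104 0.14893346] [-0.83790374 -0.98206851  0.19398218  0.16914964  0.00705773 -0.06820801]
[[ 234  131   35   94 3102]
 [ 130    0    6   12   25]
 [  99   63    7    4    9]] [[251. 177.]
 [133.   5.]
 [102.  65.]]
poly rc [[131, 235], [222, 235], [224, 266], [132, 267]]
(-0.06, -0.018, 0.004) [223.  266.6]
(-0.06, -0.018, 0.066) [243.6 269.2]
(-0.06, 0.018, 0.004) [223.1 239.3]
(-0.06, 0.018, 0.066) [243.7 236.5]
(0.06, -0.018, 0.004) [129.8 267.6]
(0.06, -0.018, 0.066) [132.  270.8]
(0.06, 0.018, 0.004) [129.9 237.7]
(0.06, 0.018, 0.066) [132.1 234.3]
```

The wrist view matches the fit within about 1 mm. I'll go down and grip the small carton at its top, above the cheeks.

Call:
arm_command([
  [87,0,0,40,0,0,0],
  [87,0,0,40,0,0,0],
  [87,0,0,35,0,0,0],
  [87,0,0,20,0,0,0],
  [70,0,0,8,0,0,0],
  [30,0,0,0,0,0,0],
  [30,0,0,0,0,0,0],
  [30,0,0,0,0,0,0],
])

```text
time_s: 15.45
tcp_pos: [0.5057, 0.252, 0.0086]
ee_rot: [[0.987, -0.161, 0.004], [-0.161, -0.987, 0.002], [0.003, -0.003, -1.0]]
wrist_force: [0.5, 0.7, -0.1]
gripper_width: 0.722
gripper_force: 0.0
```

Call:
arm_command([
  [30,0,0,0,0,0,0],
  [30,0,0,0,0,0,0],
  [30,0,0,0,0,0,0],
  [30,0,0,0,0,0,0],
  [30,0,0,0,0,0,0],
  [30,0,0,0,0,0,0],
])

```text
time_s: 16.05
tcp_pos: [0.5049, 0.2518, 0.0073]
ee_rot: [[0.987, -0.161, 0.002], [-0.161, -0.987, 0.001], [0.002, -0.001, -1.0]]
wrist_force: [-1.4, 0.7, 3.5]
gripper_width: 0.416
gripper_force: 30.0
```

Run:
```python
from h import *
Q0=tool(-9.26);p=np.array((.5045,.2517,.007))
Q=Ro.from_euler('x',40,degrees=True)*tool(0)
e=Q.apply((0,.018,.0033)); f=lambda z:np.array((.555,.06,z))-e
print(f(.002))
plan(30,[(p+[0,0,.12],Q0),(f(.12),Q),(f(.004),Q)],step=38,ang=7,s0=(p,Q0))
```

```text
[0.555      0.0716676  0.01609812]
[ [30,0.0,0.0,-30.0,0.0,0.0,0.0],[30,0.0,0.0,-30.0,0.0,0.0,0.0],[30,0.0,0.0,-30.0,0.0,0.0,0.0],[30,0.0,0.0,-30.0,0.0,0.0,0.0],[30,13.1,28.3,-1.2,0.1161,-0.0094,-0.0258],[30,12.4,28.3,-4.6,0.1161,-0.0094,-0.0258],[30,11.6,27.8,-8.0,0.1161,-0.0094,-0.0258],[30,10.8,27.0,-11.3,0.1161,-0.0094,-0.0258] ]
[ [30,10.0,25.8,-14.4,0.1161,-0.0094,-0.0258],[30,9.2,24.2,-17.4,0.1161,-0.0094,-0.0258],[30,0.0,18.6,22.2,0.0,0.0,0.0],[30,0.0,18.6,22.2,0.0,0.0,0.0],[30,0.0,18.6,22.2,0.0,0.0,0.0],[30,0.0,18.6,22.2,0.0,0.0,0.0] ]
```

Call:
arm_command([
  [30,0,0,-15,0,0,0],
  [30,0,0,-35,0,0,0],
  [30,0,0,-35,0,0,0],
  [30,0,0,-35,0,0,0],
  [30,13.1,28.3,-1.2,0.1161,-0.0094,-0.0258],
  [30,12.4,28.3,-4.6,0.1161,-0.0094,-0.0258],
  [30,11.6,27.8,-8.0,0.1161,-0.0094,-0.0258],
  [30,10.8,27.0,-11.3,0.1161,-0.0094,-0.0258],
])

```text
time_s: 16.85
tcp_pos: [0.5357, 0.1355, 0.132]
ee_rot: [[0.998, -0.056, 0.011], [-0.055, -0.898, 0.436], [-0.014, -0.436, -0.9]]
wrist_force: [1.6, 0.2, -2.4]
gripper_width: 0.414
gripper_force: 30.0
```

Call:
arm_command([
  [30,10.0,25.8,-14.4,0.1161,-0.0094,-0.0258],
  [30,9.2,24.2,-17.4,0.1161,-0.0094,-0.0258],
  [30,0,18.6,22.2,0,0,0],
  [30,0,18.6,22.2,0,0,0],
  [30,0,0,0,0,0,0],
  [30,0,0,0,0,0,0],
])

```text
time_s: 17.45
tcp_pos: [0.5523, 0.0745, 0.0766]
ee_rot: [[1.0, -0.007, -0.002], [-0.004, -0.778, 0.628], [-0.006, -0.628, -0.779]]
wrist_force: [0.4, 0.5, -1.7]
gripper_width: 0.41
gripper_force: 30.0
```

Run:
```python
from h import *
s=sense();R=np.array(s['ee_rot']);print(s['time_s'],s['tcp_pos'],s['joints'],s['gripper_width']*87,'edge',s['tcp_pos']+R@[0,.018,.0033],np.degrees(np.arccos(-R[2,2])))
```

```text
17.45 [0.55228096 0.07449892 0.07662371] [ -2.05163701  27.85071912  -5.2438764  -43.30168368 -66.12892929
 113.19581184] 35.6925514077295 edge [0.55214876 0.0625573  0.06275756] 38.876543380113695
```

Call:
arm_command([
  [30,0,16,19.1,0,0,0],
  [30,0,16,19.1,0,0,0],
  [30,0,4.5,5.4,0,0,0],
  [30,0,1.9,2.3,0,0,0],
  [30,0,0,0,0,0,0],
  [30,0,0,0,0,0,0],
])

```text
time_s: 18.05
tcp_pos: [0.5535, 0.0737, 0.0188]
ee_rot: [[1.0, -0.003, 0.002], [-0.004, -0.778, 0.628], [-0.001, -0.628, -0.778]]
wrist_force: [0.2, 0.5, -2.1]
gripper_width: 0.41
gripper_force: 30.0
```

Run:
```python
from h import *
s=sense();R=np.array(s['ee_rot']);print(s['time_s'],s['tcp_pos'],'edge',s['tcp_pos']+R@[0,.018,.0033],np.degrees(np.arccos(-R[2,2])),s['wrist_force'])
```

```text
18.05 [0.55346346 0.07370951 0.01884981] edge [0.55340674 0.06176896 0.00498222] 38.88110126563699 [ 0.23959376  0.49969304 -2.13039556]
```

Call:
arm_command([
  [30,0,1.9,2.3,0,0,0],
  [30,0,0,0,0,0,0],
  [58,0,0,0,0,0,0],
  [58,0,0,0,0,0,0],
  [58,0,0,0,0,0,0],
  [58,0,0,0,0,0,0],
  [58,0,0,0,0,0,0],
  [58,0,0,0,0,0,0],
])

```text
time_s: 18.85
tcp_pos: [0.5525, 0.0735, 0.0143]
ee_rot: [[1.0, -0.006, 0.0], [-0.005, -0.778, 0.628], [-0.004, -0.628, -0.778]]
wrist_force: [0.3, 0.1, 0.2]
gripper_width: 0.664
gripper_force: 0.1
```

Call:
arm_command([
  [58,0,0,-10,0,0,0],
  [58,0,0,-15,0,0,0],
  [58,0,0,-15,0,0,0],
  [58,0,0,-25,0,0,0],
  [87,0,0,-40,0,0,0],
  [87,0,0,-40,0,0,0],
  [87,0,0,0,0,0,0],
])

```text
time_s: 19.55
tcp_pos: [0.5556, -0.0221, 0.1328]
ee_rot: [[1.0, -0.001, 0.01], [-0.007, -0.781, 0.624], [0.008, -0.624, -0.781]]
wrist_force: [0.4, -0.1, 0.1]
gripper_width: 0.859
gripper_force: 0.0
```

```bash
cat > small.py <<'E'
from h import *
from scipy.optimize import least_squares
def mask(c,box):
    im=capture(c); hsv=cv2.cvtColor(im,cv2.COLOR_RGB2HSV); k=cv2.inRange(hsv,(8,70,50),(22,255,255))
    j=np.zeros_like(k); r0,r1,c0,c1=box; j[r0:r1,c0:c1]=k[r0:r1,c0:c1]
    n,l,st,ce=cv2.connectedComponentsWithStats(j); i=1+np.argmax(st[1:,4]); cv2.imwrite(f'pics/m_{c}.png',im[:,:,::-1])
    return (l==i).astype(np.uint8),st[i]
def sil(m,p,H,hx=.06,hy=.031):
    x,y,a=p;cs,sn=np.cos(a),np.sin(a)
    pts=np.array([proj(m,(x+cs*X-sn*Y,y+sn*X+cs*Y,Z))[::-1] for X in(-hx,hx) for Y in(-hy,hy) for Z in(0,H)])
    k=np.zeros((384,512),np.uint8); cv2.fillConvexPoly(k,np.round(cv2.convexHull(pts.astype(np.float32))*16).astype(np.int32),1,shift=4); return k
E
python3 - <<'E'
from small import *
s=sense();print(s['time_s'],s['tcp_pos'],s['wrist_force'])
for c,b in(('scene',(150,280,190,300)),('side',(150,300,200,330))):
    k,st=mask(c,b); ct=cv2.findContours(k,0,1)[0][0]
    print(c,st,cv2.approxPolyDP(cv2.convexHull(ct),2,True)[:,0,::-1].tolist(), 'centre on z=.036:',onz(c,np.argwhere(k).mean(0),.03))
    for f in find_in('small_mid',c)[:3]: print(f['p'],np.round(f['location']))
E
```

```text
19.55 [ 0.55557671 -0.02205165  0.13278213] [ 0.36125181 -0.06200783  0.07186025]
scene [ 230  185   29   50 1179] [[185, 254], [232, 257], [234, 233], [187, 230]] centre on z=.036: [0.56147036 0.02721761 0.03      ]
0.84 [170. 387.]
0.74 [135. 357.]
0.71 [191. 329.]
side [ 235  190   59   45 1495] [[201, 291], [215, 292], [234, 252], [233, 247], [219, 236], [207, 236], [190, 276]] centre on z=.036: [0.54040145 0.01633585 0.03      ]
0.84 [163. 122.]
0.78 [140. 170.]
0.59 [215. 261.]
```

Run:
```python
from h import *
plan(87,[((.5555,.03,.14),tool(0))],step=40,ang=7.5)
```

```text
[ [87,0.6,-7.5,3.3,-0.1133,0.0005,-0.0011],[87,0.6,-7.8,2.4,-0.1133,0.0005,-0.0011],[87,0.6,-8.1,1.5,-0.1133,0.0005,-0.0011],[87,0.6,-8.2,0.6,-0.1133,0.0005,-0.0011],[87,0.6,-8.2,-0.3,-0.1133,0.0005,-0.0011],[87,0.6,-8.1,-1.3,-0.1133,0.0005,-0.0011] ]
```

Call:
arm_command([
  [87,0,-7.5,3.3,-0.1133,0,0],
  [87,0,-7.8,2.4,-0.1133,0,0],
  [87,0,-8.1,1.5,-0.1133,0,0],
  [87,0,-8.2,0.6,-0.1133,0,0],
  [87,0,-8.2,-0.3,-0.1133,0,0],
  [87,0,-8.1,-1.3,-0.1133,0,0],
  [87,0,0,0,0,0,0],
  [87,0,0,0,0,0,0],
])

```text
time_s: 20.55
tcp_pos: [0.5515, 0.0314, 0.1389]
ee_rot: [[1.0, -0.002, -0.007], [-0.002, -1.0, -0.001], [-0.007, 0.001, -1.0]]
wrist_force: [-0.3, -0.6, -0.1]
gripper_width: 0.996
gripper_force: 0.0
```

```bash
python3 - <<'E'
from small import *
s=sense();print(s['time_s'],s['tcp_pos'],s['ee_rot'])
mw=camera_model('wrist');cap=[]
for c,b in(('wrist',(60,243,180,330)),('scene',(150,280,190,300)),('side',(150,300,200,330))):
    k,st=mask(c,b); ct=cv2.findContours(k,0,1)[0][0]
    print(c,st,cv2.approxPolyDP(cv2.convexHull(ct),1.5,True)[:,0,::-1].tolist()); 
    m=mw if c=='wrist' else camera_model(c)
    for X in(-.06,.06):
      for Y in(-.031,.031): print((X,Y),proj(m,(.5555+X,.031+Y,.036)).round(1),proj(m,(.5555+X,.031+Y,.0)).round(1))
E
python3 -c "
import cv2,numpy as np
a=cv2.imread('pics/m_wrist.png')[60:300,130:390];b=cv2.imread('pics/m_scene.png')[150:270,190:310]
cv2.imwrite('pics/f1.png',np.hstack([cv2.resize(a,(433,400)),cv2.resize(b,(360,400))]))"
```

```text
20.55 [0.55152849 0.0314017  0.13893727] [[ 9.99975721e-01 -1.66716117e-03 -6.76598052e-03]
 [-1.67146407e-03 -9.99998404e-01 -6.30355255e-04]
 [-6.76491882e-03  6.41649044e-04 -9.99976912e-01]]
wrist [ 229  128   59  108 5378] [[129, 285], [131, 287], [234, 283], [234, 232], [218, 230], [130, 229], [128, 251]]
(-0.06, -0.031) [231.9 280.9] [220.7 278.2]
(-0.06, 0.031) [232.1 227.8] [220.8 230.3]
(0.06, -0.031) [126.2 283.5] [125.3 280.3]
(0.06, 0.031) [126.4 224.6] [125.5 227.7]
scene [ 230  185   29   50 1190] [[185, 254], [223, 258], [232, 257], [234, 232], [187, 230]]
(-0.06, -0.031) [187.1 231.7] [196.1 232.6]
(-0.06, 0.031) [185.5 256.5] [194.5 256.7]
(0.06, -0.031) [227.4 233.4] [235.8 234.4]
(0.06, 0.031) [225.5 260.5] [233.9 260.5]
side [ 235  190   60   46 1514] [[204, 294], [215, 292], [235, 250], [217, 235], [207, 235], [190, 276], [193, 283]]
(-0.06, -0.031) [222.4 248.8] [234.1 248.9]
(-0.06, 0.031) [205.7 234.1] [217.3 234.6]
(0.06, -0.031) [202.2 294.2] [213.7 293.1]
(0.06, 0.031) [187.2 278.3] [198.7 277.7]
```

View pics/f1.png

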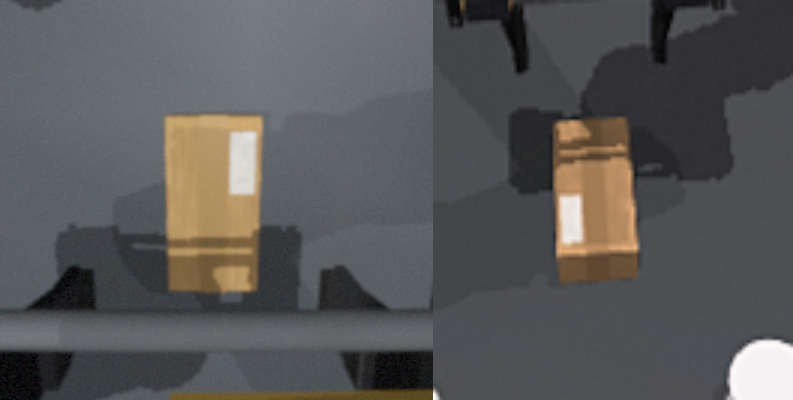

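The small carton lies flat on its broad face (wrist crop at about (213,203)), with long side along x and centre near (0.553, 0.027). I'll grasp it across its 62 mm side.

Call:
arm_command([
  [87,1,3.8,40,0,0,0.01],
  [87,0,0,40,0,0,0],
  [87,0,0,40,0,0,0],
  [87,0,0,25,0,0,0],
  [87,0,0,10,0,0,0],
  [87,0,0,5,0,0,0],
  [87,0,0,0,0,0,0],
  [55,0,0,0,0,0,0],
])

```text
time_s: 21.5
tcp_pos: [0.5544, 0.0261, -0.0185]
ee_rot: [[1.0, -0.015, -0.001], [-0.015, -1.0, -0.0], [-0.001, 0.0, -1.0]]
wrist_force: [0.6, -0.4, -0.2]
gripper_width: 0.962
gripper_force: 0.0
```

Call:
arm_command([
  [55,0,0,0,0,0,0],
  [55,0,0,0,0,0,0],
  [55,0,0,0,0,0,0],
  [55,0,0,0,0,0,0],
  [55,0,0,0,0,0,0],
  [55,0,0,0,0,0,0],
])

```text
time_s: 22.1
tcp_pos: [0.5535, 0.0262, -0.0192]
ee_rot: [[1.0, -0.014, -0.003], [-0.014, -1.0, -0.001], [-0.003, 0.001, -1.0]]
wrist_force: [-0.9, 1.6, 5.2]
gripper_width: 0.712
gripper_force: 30.0
```

Run:
```python
from h import *
from fit import T
s=sense();print(s['time_s'],s['tcp_pos'],s['gripper_width']*87)
P=(.4647,-.2513,.0716)
D=lambda x,z,y=0:T(P,(x,y,z),'deck')
R0=Ro.from_matrix(s['ee_rot']);Q=tool(4.1,20.05);p=np.array(s['tcp_pos'])
# tcp z relative to carton bottom
b=p[2]; print('b',b)
plan(55,[(p+[0,0,.08],R0),((.555,-.06,.19),R0),(D(.072,.11,-.0005),Q),(D(.072,.044+b+.008,-.0005),Q)],step=32,ang=6)
```

```text
22.1 [ 0.55354813  0.02624761 -0.01920956] 61.90813457771158
b -0.01920956411859511
[ [55,-0.1,0.0,-26.7,0.0,0.0,0.0],[55,-0.1,0.0,-26.7,0.0,0.0,0.0],[55,-0.1,0.0,-26.7,0.0,0.0,0.0],[55,0.5,17.3,-25.8,0.0,0.0,0.0],[55,0.5,17.3,-25.8,0.0,0.0,0.0],[55,0.5,17.3,-25.8,0.0,0.0,0.0],[55,0.5,17.3,-25.8,0.0,0.0,0.0],[55,0.5,17.3,-25.8,0.0,0.0,0.0] ]
[ [55,-8.2,27.2,4.6,0.0022,0.0504,-0.0121],[55,-8.8,27.1,4.1,0.0022,0.0504,-0.0121],[55,-9.3,27.0,3.6,0.0022,0.0504,-0.0121],[55,-9.8,26.9,3.1,0.0022,0.0504,-0.0121],[55,-10.3,26.8,2.5,0.0022,0.0504,-0.0121],[55,-10.7,26.7,1.9,0.0022,0.0504,-0.0121],[55,-11.1,26.5,1.3,0.0022,0.0504,-0.0121],[55,0.0,-0.0,25.7,0.0,0.0,0.0] ]
[ [55,0.0,-0.0,25.7,0.0,0.0,0.0],[55,0.0,-0.0,25.7,0.0,0.0,0.0] ]
```

Call:
arm_command([
  [55,0,0,-12,0,0,0],
  [55,0,0,-30,0,0,0],
  [55,0,0,-38,0,0,0],
  [55,0.5,17.3,-25.8,0,0,0],
  [55,0.5,17.3,-25.8,0,0,0],
  [55,0.5,17.3,-25.8,0,0,0],
  [55,0.5,17.3,-25.8,0,0,0],
  [55,0.5,17.3,-25.8,0,0,0],
])

```text
time_s: 22.9
tcp_pos: [0.5542, -0.0611, 0.1902]
ee_rot: [[1.0, -0.015, -0.005], [-0.015, -1.0, -0.001], [-0.005, 0.001, -1.0]]
wrist_force: [-0.2, 0.4, -1.5]
gripper_width: 0.704
gripper_force: 30.0
```

Call:
arm_command([
  [55,-8.2,27.2,4.6,0.0022,0.0504,-0.0121],
  [55,-8.8,27.1,4.1,0.0022,0.0504,-0.0121],
  [55,-9.3,27.0,3.6,0.0022,0.0504,-0.0121],
  [55,-9.8,26.9,3.1,0.0022,0.0504,-0.0121],
  [55,-10.3,26.8,2.5,0.0022,0.0504,-0.0121],
  [55,-10.7,26.7,1.9,0.0022,0.0504,-0.0121],
  [55,-11.1,26.5,1.3,0.0022,0.0504,-0.0121],
  [55,0,0,0,0,0,0],
])

```text
time_s: 23.7
tcp_pos: [0.4911, -0.2519, 0.156]
ee_rot: [[0.939, 0.066, 0.339], [0.061, -0.998, 0.024], [0.34, -0.002, -0.941]]
wrist_force: [1.2, 0.0, -1.5]
gripper_width: 0.711
gripper_force: 30.0
```

```bash
python3 -c "
from h import *
deckpos()"
```

```text
23.7 deck xyz mm [ 68.   -2.5 109.4] rot deg [-0.02  0.21 -0.35] F deck [ 0.6 -0.1 -1.8] w 61.9 29.975581909529865
```

Call:
arm_command([
  [55,0,0,30,0,0,0],
  [55,0,0,30,0,0,0],
  [55,0,0,15,0,0,0],
  [55,0,0,5,0,0,0],
  [55,-3,0,1,0,0,0],
  [55,-3,0,1,0,0,0],
  [55,0,0,0,0,0,0],
  [55,0,0,0,0,0,0],
])

```text
time_s: 24.5
tcp_pos: [0.5172, -0.2485, 0.0792]
ee_rot: [[0.937, 0.071, 0.343], [0.067, -0.997, 0.024], [0.344, 0.001, -0.939]]
wrist_force: [0.0, 0.3, -1.7]
gripper_width: 0.709
gripper_force: 30.0
```

```bash
python3 -c "
from h import *
deckpos()"
```

```text
24.5 deck xyz mm [66.2 -1.  28.2] rot deg [-0.06 -0.04 -0.02] F deck [-0.5  0.3 -1.6] w 61.7 29.97662011999637
```

Call:
arm_command([
  [55,-2,0,1,0,0,0],
  [55,-1,0,1,0,0,0],
  [55,0,0,1,0,0,0],
  [55,0,0,0.7,0,0,0],
  [55,0,0,0,0,0,0],
])

```text
time_s: 25.0
tcp_pos: [0.5148, -0.2485, 0.0747]
ee_rot: [[0.937, 0.071, 0.341], [0.067, -0.997, 0.024], [0.342, 0.0, -0.94]]
wrist_force: [-5.9, 1.0, 7.8]
gripper_width: 0.706
gripper_force: 30.0
```

```bash
python3 -c "
from h import *
deckpos()"
```

```text
25.0 deck xyz mm [62.5 -0.8 24.8] rot deg [-0.01  0.08 -0.01] F deck [-2.8  1.4  9.3] w 61.4 29.97513487469405
```

Call:
arm_command([
  [55,-1,0,-0.8,0,0,0],
  [55,-1,0,0,0,0,0],
  [55,-1,0,0,0,0,0],
  [55,0,0,0,0,0,0],
])

```text
time_s: 25.4
tcp_pos: [0.5134, -0.2491, 0.0743]
ee_rot: [[0.936, 0.071, 0.343], [0.067, -0.997, 0.023], [0.344, 0.002, -0.939]]
wrist_force: [0.9, -1.3, 4.2]
gripper_width: 0.706
gripper_force: 30.0
```

```bash
python3 -c "
from h import *
deckpos()"
```

```text
25.4 deck xyz mm [61.  -1.3 24.9] rot deg [-0.09 -0.08  0.01] F deck [ 2.2 -1.3  3.6] w 61.4 29.973451201803982
```

Call:
arm_command([
  [55,-1,0,0,0,0,0],
  [55,-1,0,0,0,0,0],
  [55,0,0,0,0,0,0],
])

```text
time_s: 25.7
tcp_pos: [0.5133, -0.2493, 0.0744]
ee_rot: [[0.935, 0.071, 0.347], [0.067, -0.997, 0.022], [0.348, 0.002, -0.938]]
wrist_force: [5.9, 1.8, 3.4]
gripper_width: 0.709
gripper_force: 30.0
```

```bash
python3 -c "
from h import *
deckpos()"
```

```text
25.7 deck xyz mm [60.9 -1.5 25. ] rot deg [-0.14 -0.28 -0.  ] F deck [6.8 1.4 1.1] w 61.7 29.960661688819528
```

Call:
arm_command([
  [55,-1,0,0,0,0,0],
  [55,-1,0,0,0,0,0],
  [55,0,0,0,0,0,0],
])

```text
time_s: 26.0
tcp_pos: [0.5134, -0.2494, 0.0747]
ee_rot: [[0.934, 0.07, 0.35], [0.067, -0.998, 0.022], [0.351, 0.003, -0.936]]
wrist_force: [8.0, 2.5, 2.7]
gripper_width: 0.71
gripper_force: 30.0
```

```bash
python3 -c "
from h import *
deckpos()"
```

```text
26.0 deck xyz mm [61.1 -1.6 25.3] rot deg [-0.19 -0.5   0.  ] F deck [ 8.6  2.  -0.2] w 61.7 29.957707640714943
```

Firm against the backstop. I'll relax, lower lightly, open and withdraw.

Call:
arm_command([
  [55,1,0,0,0,0,0],
  [55,1.5,0,0.3,0,0,0],
  [55,0,0,0,0,0,0],
  [80,0,0,0,0,0,0],
  [80,0,0,0,0,0,0],
  [80,0,0,0,0,0,0],
  [80,0,0,0,0,0,0],
  [80,0,0,-5,0,0,0],
])

```text
time_s: 26.8
tcp_pos: [0.5084, -0.2487, 0.0763]
ee_rot: [[0.938, 0.071, 0.339], [0.066, -0.997, 0.025], [0.34, -0.001, -0.941]]
wrist_force: [-0.9, 0.5, -0.3]
gripper_width: 0.914
gripper_force: 0.0
```

Call:
arm_command([
  [87,0,0,-20,0,0,0],
  [87,0,0,-35,0,0,0],
  [87,0,0,-40,0,0,0],
  [87,0,-40,-20,0,0,0],
  [87,0,-45,0,0,0,0],
  [87,0,-45,0,0,0,0],
  [87,0,-45,0,0,0,0],
  [87,0,0,0,0,0,0],
])

```text
time_s: 27.6
tcp_pos: [0.4566, -0.0727, 0.1857]
ee_rot: [[0.936, 0.081, 0.342], [0.076, -0.997, 0.027], [0.343, 0.001, -0.939]]
wrist_force: [-0.7, 0.4, -0.5]
gripper_width: 0.998
gripper_force: 0.0
```

Run:
```python
from small import *
from fit import T
s=sense();print(s['time_s'],s['tcp_pos'],s['wrist_force'])
P=(.4647,-.2513,.0716)
for c,b in(('scene',(110,260,70,180)),('side',(150,370,250,420))):
    k,st=mask(c,b); m=camera_model(c)
    print(c,st)
    hull=lambda bx:cv2.convexHull(np.array([proj(m,T(P,(x,y-.001,z),'deck'))[::-1] for x in bx[0] for y in bx[1] for z in bx[2]],np.float32))
    for dx in(-.006,-.003,0,.003,.006):
        e=np.zeros((384,512),np.uint8)
        cv2.fillConvexPoly(e,np.round(hull(((0,.15),(-.034,.034),(0,.044)))).astype(int),1)
        cv2.fillConvexPoly(e,np.round(hull(((dx,.12+dx),(-.031,.031),(.044,.08)))).astype(int),1)
        print(dx,'xor',int((e^k).sum()),'and',int((e&k).sum()))
    im=cv2.imread(f'pics/m_{c}.png')
    # small's top face: gradient along its centreline, in deck x
    L=[]
    for y in(-.015,0,.012):
        xs=np.arange(-.01,.16,.001); v=np.array([im[tuple(np.round(proj(m,T(P,(x,y,.08),'deck'))).astype(int))].mean() for x in xs]); g=np.diff(np.convolve(v,np.ones(3)/3,'same'))
        L.append([(round(xs[i]*1000),round(g[i])) for i in np.argsort(-abs(g[2:-2]))[:5]+2])
    print(L)
```

```text
27.6 [ 0.45663228 -0.07268136  0.18569076] [-0.6943769   0.37167059 -0.51852182]
scene [  98  157   47   64 2215]
-0.006 xor 346 and 2194
-0.003 xor 336 and 2195
0 xor 317 and 2186
0.003 xor 303 and 2208
0.006 xor 303 and 2191
[[(73, 21), (74, 21), (83, 21), (93, 18), (72, 17)], [(2, -10), (0, -10), (1, -10), (-5, -7), (-4, -7)], [(-8, -9), (-7, -9), (-6, -7), (120, -5), (121, -5)]]
side [ 293  242   93   85 3780]
-0.006 xor 1257 and 3773
-0.003 xor 1203 and 3780
0 xor 1177 and 3780
0.003 xor 1155 and 3780
0.006 xor 1162 and 3779
[[(145, -29), (-6, 28), (147, -26), (-7, 26), (146, -23)], [(145, -30), (-6, 28), (144, -24), (146, -24), (-7, 21)], [(146, -38), (-6, 32), (-8, 23), (144, -21), (145, -21)]]
```

Run:
```python
from h import *
from fit import T
P=(.4647,-.2513,.0716); m=camera_model('scene'); im=capture('scene').astype(np.float32).mean(2); capture('side')
im=cv2.imread('pics/m_scene.png').astype(np.float32).mean(2)
def prof(ax,fix,z,rng):
    v=0
    for f in fix:
        q=[proj(m,T(P,(a,f,z) if ax=='x' else (f,a,z),'deck')) for a in rng]; q=np.array(q,np.float32)
        v=v+cv2.remap(im,q[:,1:],q[:,:1],cv2.INTER_LINEAR)[:,0]
    g=np.diff(cv2.GaussianBlur((v/len(fix))[None],(5,1),1.)[0]); i=np.argsort(-abs(g))[:3]; return [(round(rng[j]*1000+.25,1),round(float(g[j]),1)) for j in i]
A=lambda a,b:np.arange(a,b,.0005)
print('small top far edge',prof('x',A(-.022,.022)[::4],.08,A(.105,.135)))
print('large far edge',prof('x',A(-.026,.026)[::4],.044,A(.138,.165)))
for x in(.02,.06,.1): print('small sides at',x,prof('y',A(x-.01,x+.01)[::4],.08,A(-.045,-.015)),prof('y',A(x-.01,x+.01)[::4],.08,A(.015,.045)))
print('large sides',prof('y',A(.125,.145)[::4],.044,A(-.045,-.02)),prof('y',A(.125,.145)[::4],.044,A(.02,.045)))
print(find_in('jar','scene')[:1],find_in('spool','scene')[:1])
```

```text
small top far edge [(np.float64(118.3), -2.2), (np.float64(117.8), -2.2), (np.float64(118.8), -2.1)]
large far edge [(np.float64(148.8), -2.5), (np.float64(148.3), -2.5), (np.float64(149.3), -2.4)]
small sides at 0.02 [(np.float64(-34.7), -3.4), (np.float64(-35.2), -3.4), (np.float64(-35.7), -3.4)] [(np.float64(32.3), 13.9), (np.float64(32.8), 13.7), (np.float64(31.8), 12.4)]
small sides at 0.06 [(np.float64(-43.2), 7.1), (np.float64(-43.8), 7.0), (np.float64(-42.8), 6.6)] [(np.float64(27.8), -10.8), (np.float64(28.3), -10.5), (np.float64(27.3), -10.4)]
small sides at 0.1 [(np.float64(-31.7), 14.3), (np.float64(-32.2), 14.3), (np.float64(-32.7), 13.4)] [(np.float64(27.8), -10.6), (np.float64(28.3), -10.5), (np.float64(27.3), -10.1)]
large sides [(np.float64(-36.7), 8.1), (np.float64(-37.2), 7.8), (np.float64(-36.2), 7.8)] [(np.float64(30.3), -12.6), (np.float64(30.8), -12.5), (np.float64(29.8), -12.3)]
[{'location': [278.7, 180.3], 'p': 0.71}] [{'location': [268.6, 301.5], 'p': 0.57}]
```

The far edges are 30.4 mm apart (nominal 30), so both cartons sit against the backstop, aligned and near the middle. The jar and spool haven't moved. I'm handing in.

```bash
python3 -c "
from station import finish_job
print(finish_job())"
```

```text
the job is handed in; nothing more can be done
None
```

Both cartons are stacked flat on the slope, the large one first and the small one on top. Both were pushed back against the backstop and released, the spool and jar are where they were, and the job is handed in (about 28 s used).

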